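# Lock a divider foot into the counter's display rail

### The arm

A 6-joint arm with a two-finger parallel gripper is mounted at the origin on the work surface. World frame = base frame: x ahead of the robot, y to its left, z up, the work surface at z = 0. Lengths are in m, angles in rad, forces in N, time in s.
With the tool pointing down it reaches from about 0.3 to 0.775 m from the base axis. Payload 14.6 kg.
Tool frame: the origin (TCP) lies at the very end of the fingers, on their centre line; the grasp point (between the pads) lies 19 mm behind it; y points along the fingers, z is the direction in which the jaws open and shut, and the axes are right-handed (so a half turn about y gives the same grasp; the last joint's range is limited). The gripper opens to 94 mm and grips with 3 to 60 N. Pads are 16 mm wide; open, the fingers measure 119 mm over their backs; the gripper's body (75 mm by 177 mm) begins 78 mm behind the grasp point.
Start: joints at [-0.067, 0.3, 1.521, -0, 1.321, -0.067], TCP at [0.55, -0, 0.182] pointing down, gripper open.
Joint ranges: [-3.03, 3.03], [-0.79, 2.21], [0.23, 2.52], [-1.04, 4.18], [0, 3.07], [-2.55, 2.55]. Speed limits (rad/s): [2.22, 2.22, 2.57, 3.14, 3.14, 3.14].

### API

Orientations are given as [roll, pitch, yaw] about the fixed x, y, z axes, in that order (R = Rz(yaw) Ry(pitch) Rx(roll)).
In Python, from station import get_obs, camera, hand_in, masks_of gives the robot as it stands.
- The arm moves only by the shell command python3 -m jog 'ROWS' [FORCE]. ROWS is text: rows parted by semicolons, each of 7 numbers parted by spaces: the shift along the world's x, y, z in mm, then the turn, a rotation vector about the world's x, y, z in degrees, then the closure, from 0 (fully open) to 1 (shut). A call has 1 to 10 rows; each row is the pose to reach, as a shift and turn from the pose measured when the call began; what a row does not reach only later rows make up. A row lasts 1/12 s, in which the tool goes at most 41.7 mm and 7.16 degrees, less where a joint would pass 70% of its speed; a pose out of reach is approached as far as the arm can. A call with a gripper value outside its range is refused whole. The fingers move at their own pace and stop on an object; FORCE is the grip in N (left out, the last holds). Time passes only in rows, so rows that repeat a pose let the fingers close. It gives the time, the measured TCP pose, the force and the opening at its end, in the units of the state.
- get_obs(): the state, without advancing time (a new reading comes with each control period).
- camera(name): name is "scene" or "side" or "wrist"; returns a dict with "img" (400x640x3 uint8, red, green, blue), "range_z" (400x640 float32, m along the optical axis (not along the pixel's ray), 0 where there is no reading), "fx", "fy", "cx", "cy" (pixels), "k1" (the pictures are not rectified: a ray, as slopes to the right and down, at radius r is drawn at 1 + k1 r^2 times it, then the intrinsics apply), "rvec" (rotation vector, rad) and "tvec" (3), from world to camera coordinates, as OpenCV has them. Camera axes: x right, y down, z forward; pixel columns grow to the right and rows downward; lengths in m; the calibration is good to about 2 mm. A picture is of the moment at which its call begins.
- hand_in(): hands the job in, once; it reports no verdict.
Trained networks look in the newest picture that a camera, given by its name, has taken for a name from the list of things; names that differ only in an ending like _2 or _b are one class to them, and where a whole thing is asked for, a point or a joint stands for the part that bears it (a point fixed in the world has none). Each returns a list of dicts, best first, with "conf" (0 to 1); they miss things now and then, are a little off and sometimes report something else, mostly with a low value. They report only what shows in the picture. A call takes as long as a camera call. They do not tell look-alikes from the thing itself.
- masks_of(thing, camera): "mask" (400x640 bool, what is visible of it) and "extent" ([left, top, right, bottom] in pixels, round what is visible of it).
The state is a dict: "time_s": time; "qpos": joint angles; "joint_vel": joint speeds; "tau": joint torques, N m; "ee_pos": TCP position; "eef_rot": TCP orientation; "force": force on the tool from outside, world axes, zero at the start; "moment": the same for the moment, N m; "grip_width": finger opening in m.
Only numpy, scipy, OpenCV 4.12 (cv2) and the standard library are available. Lean on these libraries where they do the work, as an engineer would, in place of code of your own. Each camera call takes 0.05 s, during which the arm holds its last target.

### The job

Fit the loose divider foot to the slotted display rail on the kiosk counter: lower its hammer head lengthwise through the slot into the free part of the rail, press it gently down against the sprung strip inside, and give it a quarter turn so the head catches under both lips. Then let go, so that it stays standing upright and square across the rail, held up against the lips by the spring. Feel for the slot without forcing, and leave the pen cup, calculator and coin dish where they are.

Things in the scene. Friction and masses are not known exactly. Their poses are not given: they have to be found in the camera images.
- foot: The loose divider foot, 66 mm tall, about 120 g, standing upright on the counter left or right of the rail. Origin: centre of its underside, z up. Steel hammer head 34 (x) x 18 (y) x 9 mm at the bottom; round neck 12 mm across up to z = 34 mm; above it a grey grip block 44 (x) x 14 (y) mm up to z = 66 mm. Head and block are long the same way (x). Grip it across the 14 mm.
- rail: Grey foot plate of the display rail, 110 (x) x 250 (y) x 4 mm, screwed down; origin: centre of its underside, z up, long axis y. On it an aluminium slotted strut (C channel, slot up), 48 mm wide, 240 long. It is bolted through long holes: the slot runs parallel to y but lies anywhere up to 14 mm to either side (x) of this origin, and stays there. Not reported: find it by feel or eye.
- rail_lips (a point): On the plate's centre line (not the slot's), 30 mm along +y of rail, level with the top of the lips, 46 mm above the counter. Lips are 5 mm thick (41 to 46 mm); slot 21 mm wide, full length; hollow below 42 mm wide. The free length is 50 mm either way along y from here; a foot with a white plate, 128 mm high, is fixed at y = -95 mm of rail. Over 30 N of foot on rail is forcing.
- rail_strip (a point): Below rail_lips, at the top of the free sprung steel strip in the strut, 34 mm above the counter. It gives up to 14 mm down: about 3 N to start, then 0.6 N per mm. On the free strip the head still sits between the lips and cannot turn; press its underside to 24 to 29 mm above the counter to turn it. Locked, the spring lifts it against the lips, underside at 32 mm.
- pen_cup: Black pen cup with pens, 70 mm across, about 145 mm tall with the pens, standing on the side of the rail where the foot is not. Origin: centre of its underside. Bystander.
- calculator: White desk calculator 115 (x) x 85 (y) x 17 mm, lying flat between robot and rail. Origin: about the centre of its underside. Bystander.
- coin_dish: White dish of coins, 90 mm across, 22 mm tall, off the rail's left (+y) end. Origin: centre of its underside. Bystander.
There are look-alikes about, which are no part of the job. Leave any brown or red look-alike of the foot alone.

How it is judged:
By the outcome, as a careful person would: the job done as asked, in the order asked, and still so for the second after the job is handed in, with the robot touching nothing.
It also fails if it takes over 72 s, if anything falls off the work surface, if the arm or the gripper's body presses on something with over 40 N, if the wrist force passes 120 N, or if a joint passes its speed limit or range.

## Working session

There is one attempt and no reset: what is moved stays moved. The work goes in short steps, Python scripts to look and compute and a shell command to move; the robot and the scene stay as the last step left them, time stands still between calls to the robot, and variables do not carry over. Pictures are saved under pics/ and viewed, and the job is handed in when it is done.

```bash
ls; mkdir -p pics
cat > h.py <<'E'
import numpy as np,cv2
from station import get_obs,camera,hand_in,masks_of
def pts(c,mask=None):
    # world points for pixels with mask
    R,_=cv2.Rodrigues(np.array(c["rvec"],float));t=np.array(c["tvec"],float).ravel()
    z=c["range_z"]; m=z>0
    if mask is not None: m=m&mask
    v,u=np.nonzero(m)
    xd=(u-c["cx"])/c["fx"];yd=(v-c["cy"])/c["fy"]
    x,y=xd.copy(),yd.copy()
    for _ in range(20):
        s=1+c["k1"]*(x*x+y*y);x,y=xd/s,yd/s
    zz=z[v,u];P=np.stack([x*zz,y*zz,zz],1)
    return (P-t)@R,u,v
E
python3 - <<'E'
from h import *
o=get_obs();print(o)
for n in ["scene","side","wrist"]:
    c=camera(n);cv2.imwrite(f"pics/{n}0.png",c["img"][:,:,::-1])
    print(n,c["rvec"],c["tvec"],c["fx"],c["k1"])
    for th in ["foot","rail","pen_cup","calculator","coin_dish"]:
        for r in masks_of(th,n):
            P,u,v=pts(c,r["mask"])
            print(th,round(r["conf"],2),r["extent"],np.median(P,0).round(3),P.min(0).round(3),P.max(0).round(3)) if len(P) else 0
E
```

```text
pics
{'time_s': 0.0, 'qpos': array([-6.66186677e-02,  3.00477878e-01,  1.52160112e+00, -1.91030753e-05,
        1.32068685e+00, -6.65852691e-02]), 'joint_vel': array([-6.78942382e-05,  2.16747921e-03, -4.45651165e-05, -6.91335231e-04,
       -1.50717856e-04,  1.55949905e-03]), 'tau': array([-1.53750298e-03, -5.31805658e+01, -3.52735734e+01,  7.07558286e-02,
        2.43994006e-02, -4.79655944e-05]), 'ee_pos': array([5.49703971e-01, 1.09347700e-06, 1.81374151e-01]), 'eef_rot': array([-1.57196815e+00,  5.95972588e-05, -1.57082502e+00]), 'force': array([-0.66894436,  0.37075688, -0.38012579]), 'moment': array([0.04787851, 0.00019864, 0.02086665]), 'grip_width': 0.09438993182744447}
scene [ 2.03246806  1.33194986 -0.55249616] [-0.16446894 -0.30175913  1.18618999] 373.2068627687645 -0.05704021247654176
foot 0.83 [203.9, 212.6, 226.2, 237.1] [ 0.472 -0.263  0.052] [ 0.456 -0.285  0.003] [ 0.484 -0.244  0.07 ]
foot 0.66 [210.9, 242.7, 239.0, 269.2] [ 0.559 -0.268  0.046] [ 0.486 -0.293 -0.001] [ 0.571 -0.243  0.071]
foot 0.65 [162.4, 225.6, 194.1, 255.1] [ 0.488 -0.348  0.049] [ 0.465 -0.36
[... 1486 characters left out ...]
928319 -0.02556684  0.38966863] 281.27980809836316 0.00796338360415934
foot 0.81 [317.5, 337.2, 331.2, 354.4] [ 0.553 -0.261  0.008] [ 0.538 -0.281 -0.002] [0.567 0.018 0.329]
foot 0.75 [263.6, 334.5, 278.1, 361.5] [ 0.47  -0.251  0.011] [ 0.452 -0.279 -0.001] [ 0.48  -0.242  0.059]
foot 0.64 [213.2, 357.8, 224.2, 362.2] [ 0.39  -0.291  0.004] [ 0.378 -0.296 -0.001] [ 0.397 -0.288  0.01 ]
foot 0.58 [334.8, 84.0, 466.7, 289.7] [0.639 0.008 0.033] [ 0.567 -0.145 -0.002] [0.735 0.123 0.128]
rail 0.8 [333.5, 84.8, 467.1, 289.0] [0.639 0.008 0.033] [ 0.567 -0.16  -0.003] [0.739 0.124 0.238]
calculator 0.71 [159.2, 106.9, 252.9, 189.7] [0.398 0.048 0.014] [ 0.328 -0.004 -0.003] [0.461 0.098 0.019]
```

View pics/scene0.png

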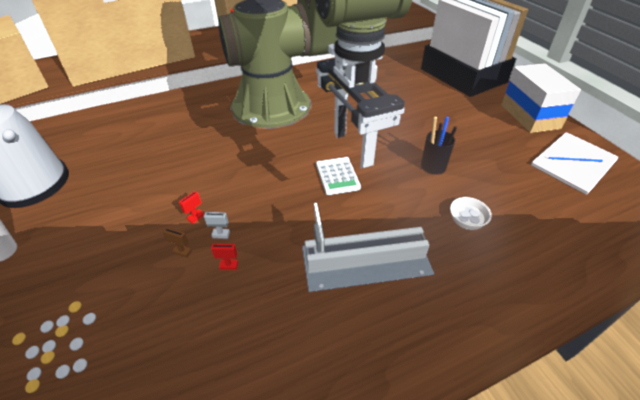

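Run:
```python
import cv2,numpy as np
a=cv2.imread("pics/scene0.png");b=cv2.imread("pics/side0.png");w=cv2.imread("pics/wrist0.png")
cv2.imwrite("pics/crop0.png",np.vstack([cv2.resize(a[180:290,140:300],(720,495),interpolation=2)]))
cv2.imwrite("pics/crop1.png",cv2.resize(w[70:380,180:500],(620,600),interpolation=2))
```

```text
(no output)
```

View pics/crop0.png

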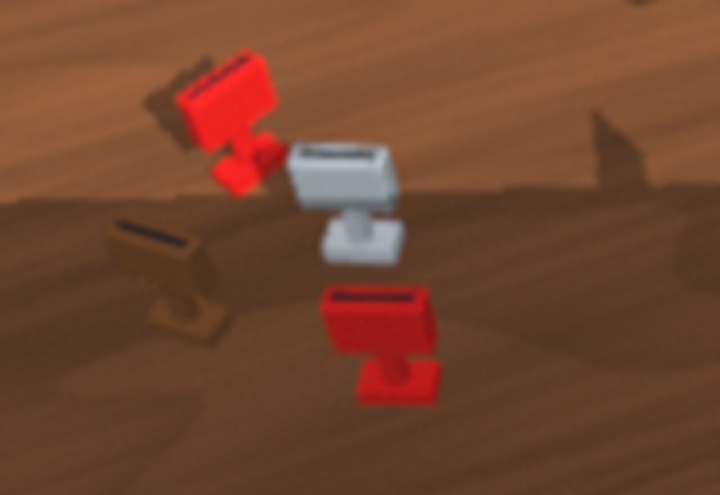

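View pics/crop1.png

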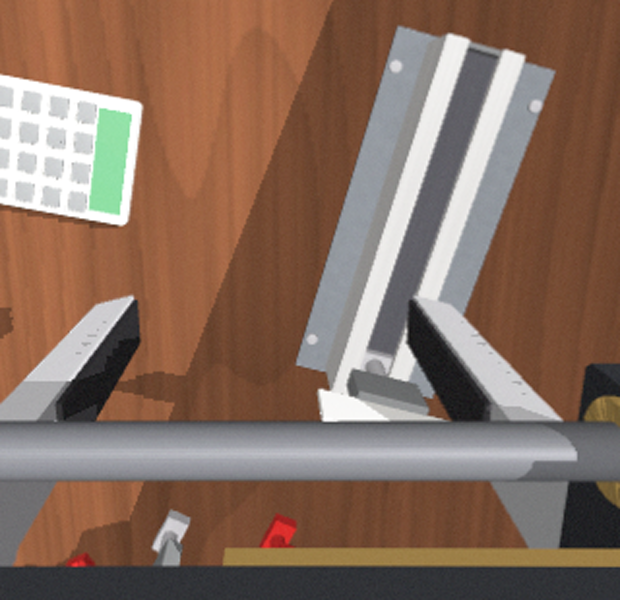

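View pics/side0.png

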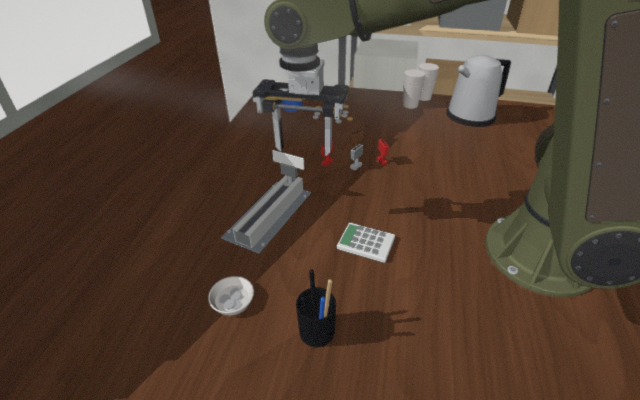

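Candidates in the scene view are grey (215,225), red (191,207), red (225,257) and brown (178,240). The grey steel one standing upright fits, since red and brown are excluded; the enlarged crop confirms this. The wrist view shows the slot clearly, so I'll measure the foot's and rail's poses from it.

Run:
```python
from h import *
for n in ["scene","side","wrist"]:
    c=camera(n);P,u,v=pts(c)
    img=c["img"].astype(int)
    sel=(abs(P[:,0]-.47)<.045)&(abs(P[:,1]+.262)<.045)
    col=img[v,u]; grey=(col.max(1)-col.min(1)<30)&(col.mean(1)>90)
    for zlo,zhi in [(.063,.072),(.036,.075),(.001,.012)]:
        s=sel&grey&(P[:,2]>zlo)&(P[:,2]<zhi);Q=P[s,:2]
        if len(Q)>8:
            r=cv2.minAreaRect((Q*1000).astype(np.float32));print(n,zlo,len(Q),Q.mean(0).round(4),r)
    # rail lips
    s=(P[:,2]>.040)&(P[:,2]<.052)&(abs(P[:,0]-.64)<.12)&(abs(P[:,1])<.15)&(col.mean(1)>120)
    Q=P[s,:2]
    if len(Q)>20: print("lips",n,len(Q),np.median(P[s,2]),cv2.minAreaRect((Q*1000).astype(np.float32)))
    for r in masks_of("rail",n)[:1]:
        P,u,v=pts(c,r["mask"]);s=(P[:,2]<.012)&(P[:,2]>-.0)
        print("plate",n,cv2.minAreaRect((P[s,:2]*1000).astype(np.float32)),np.median(P[s,2]))
```

```text
scene 0.063 131 [ 0.4693 -0.2638] ((467.89324951171875, -264.7280578613281), (44.21514892578125, 14.56692886352539), 62.48905563354492)
scene 0.036 320 [ 0.4716 -0.2646] ((468.1322326660156, -265.04876708984375), (46.14360427856445, 14.671072006225586), 63.55711364746094)
scene 0.001 135 [ 0.4694 -0.2649] ((461.9127197265625, -264.1041259765625), (39.31607437133789, 35.329437255859375), 65.13300323486328)
lips scene 1782 0.04786405535046807 ((644.3513793945312, -4.870613098144531), (239.33372497558594, 51.23810958862305), 75.37028503417969)
plate scene ((599.9918212890625, 15.505401611328125), (267.5272521972656, 230.1786346435547), 74.31819152832031) 0.005936922363074247
side 0.063 16 [ 0.4633 -0.2598] ((464.4903869628906, -262.2240295410156), (39.36402130126953, 10.691576957702637), 63.166526794433594)
side 0.036 48 [ 0.4695 -0.2512] ((465.7764892578125, -261.2135925292969), (42.42034912109375, 12.493459701538086), 63.746116638183594)
side 0.001 49 [ 0.4647 -0.2576] ((464.27044677734375, -261.59954833984375), (34.12456130981445, 18.595317840576172), 53.830787658691406)
lips side 640 0.043848590466959506 ((643.3876953125, -2.7505874633789062), (238.41299438476562, 49.877464294433594), 75.40684509277344)
plate side ((650.767822265625, -5.4882049560546875), (251.28651428222656, 112.61016082763672), 74.99939727783203) 0.00217400676239461
wrist 0.036 132 [ 0.4725 -0.2462] ((468.4790344238281, -248.7331085205078), (22.358352661132812, 10.846330642700195), 24.01165199279785)
wrist 0.001 181 [ 0.4663 -0.2582] ((464.7125244140625, -264.8741455078125), (35.66564178466797, 18.255550384521484), 62.74700164794922)
lips wrist 4254 0.04530129141529873 ((642.985107421875, -6.51031494140625), (238.13697814941406, 48.95886993408203), 74.91883087158203)
plate wrist ((648.158203125, -21.470550537109375), (283.5727844238281, 111.81031799316406), 74.88057708740234) 0.0034432455478841293
```

```bash
python3 -m jog '-8 -26 0 0 0 -3 0.4; -20 -60 0 0 0 -7 0.4; -32 -100 0 0 0 -12 0.4; -45 -140 0 0 0 -17 0.4; -57 -180 -10 0 0 -22 0.4; -70 -220 -30 0 0 -26.8 0.4; -82.7 -263 -50 0 0 -26.8 0.4; -82.7 -263 -60 0 0 -26.8 0.4; -82.7 -263 -60 0 0 -26.8 0.4' 25
python3 - <<'E'
from h import *
print(get_obs()['ee_pos'],get_obs()['eef_rot'])
for n in ["wrist","scene"]:
    c=camera(n);cv2.imwrite(f"pics/{n}1.png",c["img"][:,:,::-1]);P,u,v=pts(c)
    img=c["img"].astype(int)
    sel=(abs(P[:,0]-.467)<.03)&(abs(P[:,1]+.263)<.03)
    col=img[v,u]; grey=(col.max(1)-col.min(1)<30)
    for zlo,zhi in [(.060,.072),(.001,.012)]:
        s=sel&grey&(P[:,2]>zlo)&(P[:,2]<zhi);Q=P[s,:2]
        if len(Q)>8:
            r=cv2.minAreaRect((Q*1000).astype(np.float32));print(n,zlo,len(Q),Q.mean(0).round(4),r)
E
```

```text
time_s: 1.95
ee_pos: [0.4651, -0.2649, 0.119]
eef_rot: [-1.575, 0.0, -2.042]
force: [0.2, 0.5, -0.9]
grip_width: 0.0563
[ 0.46506476 -0.26487894  0.11897205] [-1.57515099e+00  2.10675269e-04 -2.04213243e+00]
wrist 0.06 650 [ 0.4655 -0.2642] ((464.840087890625, -265.05718994140625), (42.973026275634766, 13.27920913696289), 63.303367614746094)
wrist 0.001 53 [ 0.4716 -0.2609] ((465.1671142578125, -265.38262939453125), (33.31293869018555, 17.10417366027832), 63.20622634887695)
scene 0.06 152 [ 0.4697 -0.2643] ((468.0457763671875, -264.3253173828125), (44.14351272583008, 14.620648384094238), 62.41120147705078)
scene 0.001 144 [ 0.4687 -0.2636] ((456.9657897949219, -262.2611999511719), (38.44329833984375, 44.684818267822266), 68.53670501708984)
```

View pics/wrist1.png

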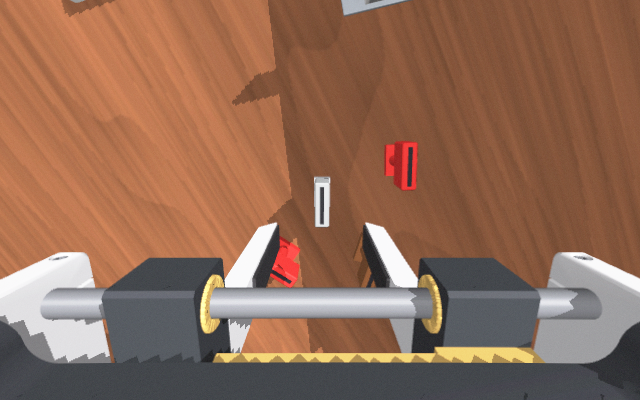

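```bash
python3 -m jog '0 0 -15 0 0 0 0.4; 0 0 -35 0 0 0 0.4; 0 0 -55 0 0 0 0.4; 0 0 -70 0 0 0 0.4; 0 0 -80 0 0 0 0.4; 0 0 -81 0 0 0 0.4;0 0 -81 0 0 0 0.4' 25
```

```text
time_s: 2.63
ee_pos: [0.4678, -0.2624, 0.0416]
eef_rot: [-1.571, 0.0, -2.038]
force: [0.0, 0.9, 0.3]
grip_width: 0.0563
```

The grey foot at (321,200) sits centred between the fingers. I'll trim the small offset and then close.

```bash
python3 -m jog '-2.5 -2.5 -3 0 0 0 0.4; -2.5 -2.5 -3 0 0 0 0.4; -2.5 -2.5 -3 0 0 0 0.7; -2.5 -2.5 -3 0 0 0 1; -2.5 -2.5 -3 0 0 0 1; -2.5 -2.5 -3 0 0 0 1; -2.5 -2.5 -3 0 0 0 1; -2.5 -2.5 -3 0 0 0 1' 25
```

```text
time_s: 3.3
ee_pos: [0.4653, -0.2649, 0.0387]
eef_rot: [-1.571, 0.0, -2.038]
force: [0.7, 0.3, -0.1]
grip_width: 0.0194
```

```bash
python3 -m jog '0 0 0 0 0 0 1; 0 0 0 0 0 0 1; 0 0 0 0 0 0 1; 0 0 0 0 0 0 1' 25
```

```text
time_s: 3.63
ee_pos: [0.4653, -0.2649, 0.0387]
eef_rot: [-1.571, 0.0, -2.038]
force: [0.1, -0.9, -0.1]
grip_width: 0.0132
```

```bash
python3 -m jog '0 0 10 0 0 0 1; 0 0 35 0 0 0 1; 0 0 70 0 0 0 1; 10 15 105 0 0 0 1; 25 40 130 0 0 0 1; 45 70 130 0 0 2 1; 65 101 130 0 0 6 1; 85 132 130 0 0 9 1; 105 164 130 0 0 11.9 1; 125 195 130 0 0 11.9 1' 35
python3 -m jog '20 31 0 0 0 0 1; 40 62 0 0 0 0 1; 50 80 0 0 0 0 1; 58 92 0 0 0 0 1; 60 94 0 0 0 0 1; 60 94 0 0 0 0 1'
```

```text
time_s: 4.47
ee_pos: [0.5909, -0.0681, 0.1695]
eef_rot: [-1.571, 0.0, -1.827]
force: [0.9, -0.3, -0.1]
grip_width: 0.0129
time_s: 4.97
ee_pos: [0.6509, 0.0263, 0.1697]
eef_rot: [-1.571, 0.0, -1.826]
force: [-0.6, -0.2, -1.3]
grip_width: 0.0134
```

```bash
cat > meas.py <<'E'
from h import *
import sys
k=sys.argv[1]
o=get_obs();print(o['ee_pos'].round(4),np.degrees(o['eef_rot']).round(2),o['force'].round(1))
e=np.array([np.cos(np.radians(75.1)),np.sin(np.radians(75.1))]);p=np.array([e[1],-e[0]]) # rail y, rail x
c0=np.array([.643,-.005])
for n in ["wrist","scene","side"]:
    c=camera(n);cv2.imwrite(f"pics/{n}{k}.png",c["img"][:,:,::-1]);P,u,v=pts(c)
    d=P[:,:2]-c0;Y=d@e;X=d@p
    s=(P[:,2]>.038)&(P[:,2]<.052)&(abs(X)<.035)&(abs(Y)<.122)
    for a,b in [(-60,-20),(-20,20),(20,60),(60,115)]:
        q=s&(Y*1000>a)&(Y*1000<b); x=np.sort(X[q]*1000)
        if len(x)>30:
            l=x[x<0];r=x[x>0]
            print(n,a,"lips X l",np.percentile(l,[2,50,98]).round(1) if len(l)>9 else None,"r",np.percentile(r,[2,50,98]).round(1) if len(r)>9 else None,"z",np.median(P[q,2]).round(4))
    f=(P[:,2]<.30)&(P[:,2]>.055)&(np.hypot(P[:,0]-o['ee_pos'][0],P[:,1]-o['ee_pos'][1])<.045)&(P[:,2]<o['ee_pos'][2]+.035)
E
python3 meas.py 2
```

```text
[0.6509 0.0263 0.1697] [-9.0000e+01  1.0000e-02 -1.0465e+02] [-0.6 -0.2 -1.3]
wrist -20 lips X l [-23.4 -18.5 -13.5] r [12.9 18.9 24. ] z 0.0453
wrist 20 lips X l [-23. -17. -11.] r [11.2 17.5 24.2] z 0.0453
wrist 60 lips X l [-23.3 -16.7 -10.8] r [11.  17.7 24.2] z 0.0454
scene -60 lips X l [-22.6 -13.6  -4.2] r [12.8 22.6 26.4] z 0.0479
scene -20 lips X l [-22.  -13.4  -4.4] r [11.8 22.  26.8] z 0.0477
scene 20 lips X l [-22.7 -13.3  -3.3] r [12.  22.3 26.1] z 0.0479
scene 60 lips X l [-22.3 -14.   -3.4] r [11.1 22.  26.5] z 0.0479
side -60 lips X l [-24.6 -18.4 -10.3] r [10.  16.9 24.8] z 0.0436
side -20 lips X l [-24.4 -18.9 -11. ] r [10.1 16.6 24.4] z 0.0434
side 20 lips X l [-24.4 -18.5  -9.5] r [10.5 17.  25.1] z 0.0435
side 60 lips X l [-23.9 -18.4  -9.6] r [10.8 16.6 25.3] z 0.0434
```

View pics/wrist2.png

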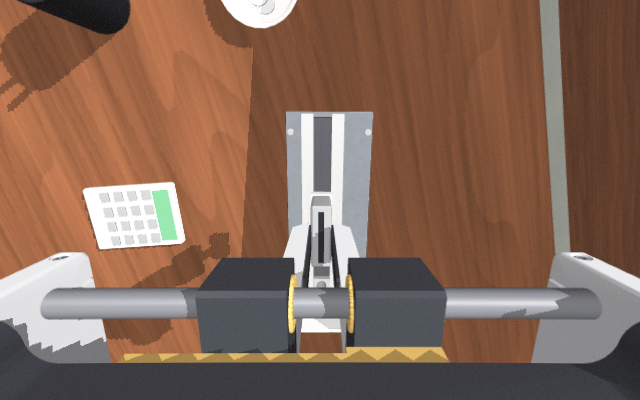

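```bash
python3 -c "
import cv2
a=cv2.imread('pics/side2.png');cv2.imwrite('pics/side2c.png',cv2.resize(a[60:260,200:420],(660,600),interpolation=2))"
python3 -m jog '0.5 -0.5 -20 0 0 0 1; 0.7 -1 -45 0 0 0 1; 0.7 -1 -65 0 0 0 1; 0.7 -1 -76 0 0 0 1; 0.7 -1 -79 0 0 0 1; 0.7 -1 -79 0 0 0 1'
```

```text
time_s: 5.62
ee_pos: [0.6511, 0.0233, 0.0909]
eef_rot: [-1.571, 0.0, -1.829]
force: [-0.8, 0.2, -1.0]
grip_width: 0.0131
```

View pics/side2c.png

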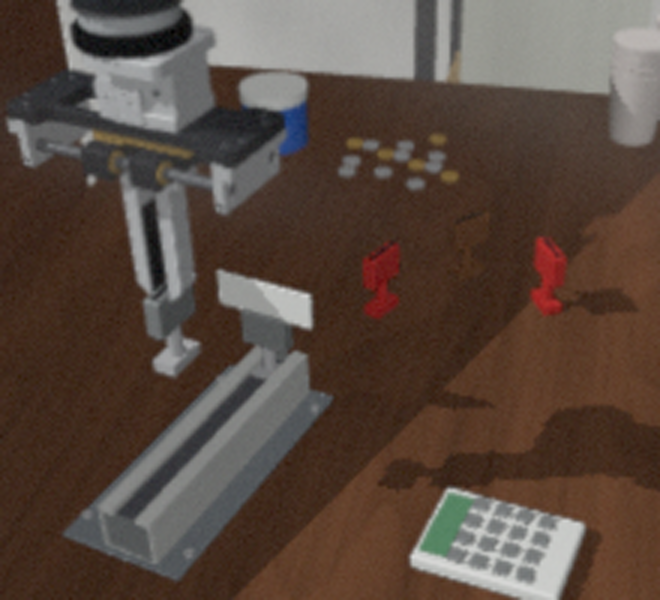

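The wrist view shows the foot (321,225) over the slot. The side view shows it hanging upright, with the head lengthwise to the slot. I'll lower it slowly and watch the force.

```bash
python3 -m jog '0 0 -2 0 0 0 1; 0 0 -4 0 0 0 1; 0 0 -6 0 0 0 1; 0 0 -8 0 0 0 1; 0 0 -8 0 0 0 1'
```

```text
time_s: 6.03
ee_pos: [0.651, 0.0233, 0.0828]
eef_rot: [-1.571, -0.0, -1.829]
force: [0.7, -0.3, -0.7]
grip_width: 0.0131
```

```bash
python3 -m jog '0 0 -1 0 0 0 1; 0 0 -2 0 0 0 1; 0 0 -3 0 0 0 1; 0 0 -4 0 0 0 1; 0 0 -4 0 0 0 1'
python3 -m jog '0 0 -1 0 0 0 1; 0 0 -2 0 0 0 1; 0 0 -3 0 0 0 1; 0 0 -4 0 0 0 1; 0 0 -4 0 0 0 1'
```

```text
time_s: 6.45
ee_pos: [0.6509, 0.0234, 0.0785]
eef_rot: [-1.571, -0.0, -1.829]
force: [-0.9, -0.1, -1.2]
grip_width: 0.0134
time_s: 6.87
ee_pos: [0.6508, 0.0233, 0.0743]
eef_rot: [-1.572, -0.0, -1.829]
force: [0.9, -0.2, -1.7]
grip_width: 0.013
```

```bash
python3 -m jog '0 0 -1 0 0 0 1; 0 0 -2 0 0 0 1; 0 0 -3 0 0 0 1; 0 0 -4 0 0 0 1; 0 0 -4 0 0 0 1'
python3 -m jog '0 0 -1 0 0 0 1; 0 0 -2 0 0 0 1; 0 0 -3 0 0 0 1; 0 0 -4 0 0 0 1; 0 0 -5 0 0 0 1; 0 0 -5 0 0 0 1'
```

```text
time_s: 7.28
ee_pos: [0.651, 0.0233, 0.0705]
eef_rot: [-1.571, -0.0, -1.829]
force: [-0.2, -0.2, 3.2]
grip_width: 0.0129
time_s: 7.78
ee_pos: [0.6512, 0.0233, 0.0656]
eef_rot: [-1.571, 0.0, -1.829]
force: [-0.5, -0.6, 6.5]
grip_width: 0.0134
```

Force and height agree with the spring model (underside at about 26.5 mm). Next I'll check the joint range for the quarter turn.

Run:
```python
from h import *
o=get_obs();print(o['qpos'].round(3),o['force'],o['moment'],np.degrees(o['eef_rot']))
```

```text
[-0.02   0.631  1.32   0.     1.191  0.238] [-0.50922472 -0.63204539  6.51068593] [-0.06145384  0.17014701  0.02681336] [-8.99971552e+01  8.71680643e-04 -1.04797651e+02]
```

```bash
python3 -m jog '0 0 0 0 0 5 1; 0 0 0 0 0 10 1; 0 0 0 0 0 15 1; 0 0 0 0 0 20 1; 0 0 0 0 0 25 1; 0 0 0 0 0 30 1; 0 0 0 0 0 30 1'; python3 -c "
from station import get_obs
o=get_obs();print(o['force'],o['moment'])"
```

```text
time_s: 8.37
ee_pos: [0.6514, 0.0234, 0.066]
eef_rot: [-1.57, -0.0, -1.3]
force: [-0.7, 0.1, 5.7]
grip_width: 0.0133
[-0.69718806  0.11686201  5.72277412] [0.08822237 0.02110606 0.04969299]
```

Turning freely. I'll continue to 90°.

```bash
python3 -m jog '-0.2 0 0 0 0 6 1; -0.2 0 0 0 0 12 1; -0.2 0 0 0 0 18 1; -0.2 0 0 0 0 24 1; -0.2 0 0 0 0 30 1; -0.2 0 0 0 0 36 1; -0.2 0 0 0 0 42 1; -0.2 0 0 0 0 48 1; -0.2 0 0 0 0 54 1; -0.2 0 0 0 0 59.6 1'
python3 -m jog '0 0 0 0 0 0 1;0 0 0 0 0 0 1'; python3 -c "
from station import get_obs
import numpy as np
o=get_obs();print(o['force'],o['moment'],np.degrees(o['eef_rot']))"
```

```text
time_s: 9.2
ee_pos: [0.6515, 0.0234, 0.0663]
eef_rot: [-1.57, -0.001, -0.254]
force: [-0.5, -0.9, 6.1]
grip_width: 0.0134
time_s: 9.37
ee_pos: [0.6516, 0.0234, 0.0666]
eef_rot: [-1.57, -0.001, -0.253]
force: [-1.7, 0.1, 4.3]
grip_width: 0.0136
[-1.72138181  0.06843874  4.34081138] [-0.03015104  0.16035243  0.01058335] [-8.99303597e+01 -7.79061665e-02 -1.45108092e+01]
```

Turned. I'll raise it gently until the head meets the lips, and check that it catches.

```bash
python3 -m jog '-0.3 0 0.5 0 0 -0.4 1; -0.6 0 1 0 0 -0.4 1; -0.6 0.1 2 0 0 -0.4 1; -0.6 0.1 3 0 0 -0.4 1; -0.6 0.1 4 0 0 -0.4 1; -0.6 0.1 4 0 0 -0.4 1'; python3 -m jog '0 0 0.5 0 0 0 1; 0 0 1 0 0 0 1; 0 0 1 0 0 0 1';python3 -c "
from station import get_obs
import numpy as np
o=get_obs();print(o['force'],o['moment'],np.degrees(o['eef_rot']))"
```

```text
time_s: 9.87
ee_pos: [0.6511, 0.0234, 0.0705]
eef_rot: [-1.57, -0.001, -0.26]
force: [1.1, -1.2, 2.5]
grip_width: 0.0132
time_s: 10.12
ee_pos: [0.6508, 0.0234, 0.0706]
eef_rot: [-1.57, -0.0, -0.26]
force: [4.1, -0.9, -6.7]
grip_width: 0.013
[ 4.108255   -0.87826549 -6.67090088] [-0.13274453 -0.8672599   0.05090159] [-8.99471793e+01 -1.98792849e-02 -1.49105490e+01]
```

It catches: the lips now pull down with about 7 N. I'll ease off and release.

```bash
python3 -m jog '0.2 0 -0.5 0 0 0 1; 0.2 0 -0.8 0 0 0 1; 0.2 0 -0.8 0 0 0 1' 10; python3 -m jog '0 0 0 0 0 0 1;0 0 0 0 0 0 0.85; 0 0 0 0 0 0 0.8; 0 0 0 0 0 0 0.7; 0 0 0 0 0 0 0.6; 0 0 0 0 0 0 0.6; 0 0 0 0 0 0 0.6'
```

```text
time_s: 10.37
ee_pos: [0.6509, 0.0236, 0.0701]
eef_rot: [-1.57, -0.0, -0.26]
force: [-2.2, -0.2, 3.9]
grip_width: 0.0139
time_s: 10.95
ee_pos: [0.6508, 0.0235, 0.0699]
eef_rot: [-1.57, 0.0, -0.26]
force: [0.1, 1.0, -0.0]
grip_width: 0.0376
```

```bash
python3 -m jog '0 0 0 0 0 0 0.6; 0 0 10 0 0 0 0.6; 0 0 30 0 0 0 0.6; 0 0 60 0 0 0 0.6; 0 0 90 0 0 0 0.6; 0 0 110 0 0 0 0.6; 0 0 110 0 0 0 0.6'
cat > chk.py <<'E'
from h import *
import sys
k=sys.argv[1]
for n in ["wrist","scene","side"]:
    c=camera(n);cv2.imwrite(f"pics/{n}{k}.png",c["img"][:,:,::-1]);P,u,v=pts(c)
    s=(abs(P[:,0]-.651)<.035)&(abs(P[:,1]-.0235)<.035)
    for a,b in[(.09,.105),(.07,.09)]:
        q=s&(P[:,2]>a)&(P[:,2]<b)
        if q.sum()>8: print(n,a,q.sum(),cv2.minAreaRect((P[q,:2]*1000).astype(np.float32)),"z50/98",np.percentile(P[q,2],[50,98]).round(4))
    cv2.imwrite(f"pics/{n}{k}c.png",cv2.resize(c["img"][100:300,220:460,::-1],(720,600),interpolation=2))
E
python3 chk.py 3
```

```text
time_s: 11.53
ee_pos: [0.6524, 0.0235, 0.186]
eef_rot: [-1.568, -0.008, -0.26]
force: [0.6, 0.2, 0.4]
grip_width: 0.0374
wrist 0.09 523 ((650.1497802734375, 22.537689208984375), (13.004046440124512, 43.091182708740234), 75.12367248535156) z50/98 [0.0973 0.099 ]
wrist 0.07 32 ((629.8589477539062, 27.91115951538086), (13.21507453918457, 1.4726130962371826), 71.9024887084961) z50/98 [0.0777 0.0881]
scene 0.09 166 ((652.9326171875, 24.35851287841797), (14.088080406188965, 45.69492721557617), 77.41682434082031) z50/98 [0.1   0.102]
scene 0.07 99 ((653.8231201171875, 18.153295516967773), (43.05244445800781, 11.846376419067383), 2.854884386062622) z50/98 [0.0801 0.0898]
side 0.09 101 ((650.5423583984375, 25.08515167236328), (15.716078758239746, 44.08855438232422), 76.18695068359375) z50/98 [0.0953 0.0976]
side 0.07 118 ((651.0880737304688, 30.38372039794922), (13.729412078857422, 45.22736358642578), 89.94270324707031) z50/98 [0.0801 0.0892]
```

View images.

View pics/side3c.png

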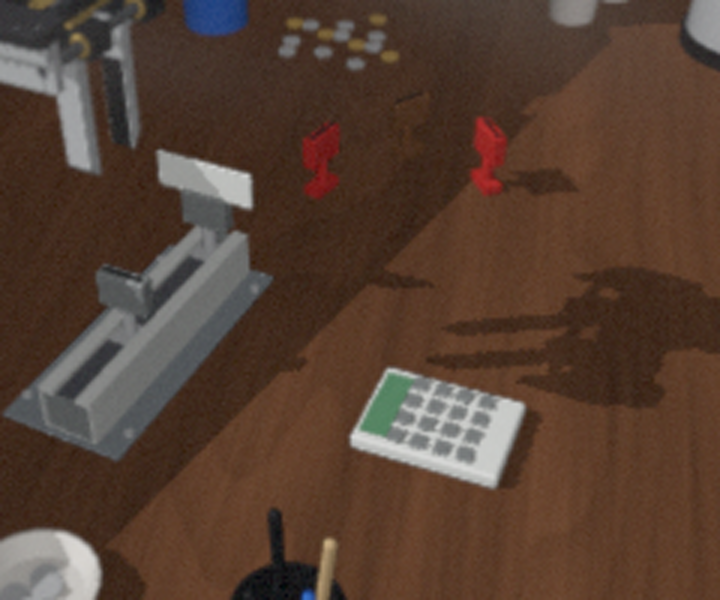

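View pics/wrist3.png

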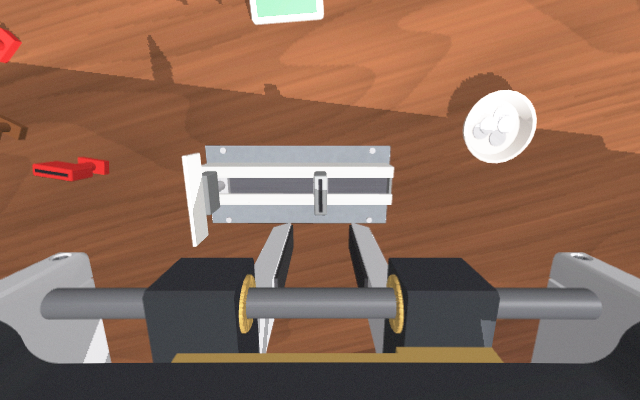

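View pics/scene3c.png

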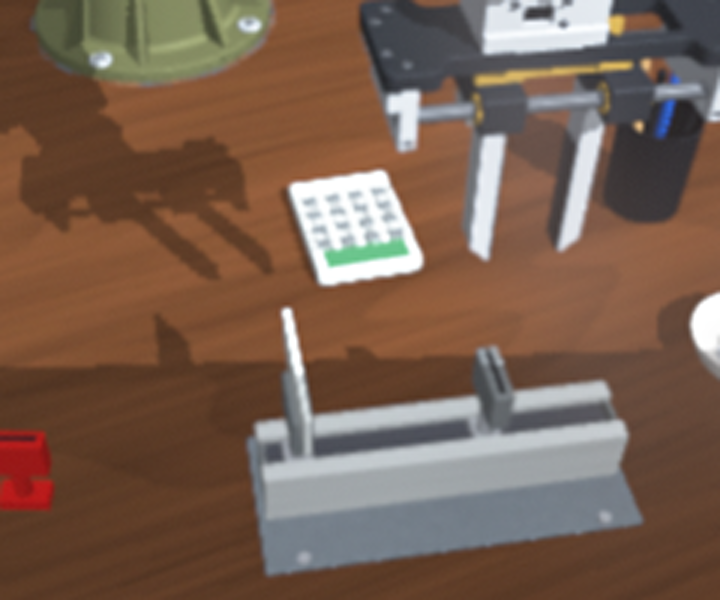

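The foot stands upright in the slot and square across the rail: side crop (125,295), wrist (320,192). Its top is at about 98 mm, which is 32 + 66. The bystanders haven't moved and the gripper is clear, so I'm handing in.

```bash
python3 -c "
from station import hand_in,get_obs
o=get_obs();print(o['time_s'],o['joint_vel'].round(3));print(hand_in())"
```

```text
11.6833 [ 0.001  0.017  0.016 -0.    -0.003 -0.001]
the job is handed in; nothing more can be done
None
```

The grey foot is locked in the rail, and I handed the job in at about 11.7 s. I lowered it lengthwise through the slot and pressed it to about 27 mm against about 7 N of spring. Then I gave it a quarter turn, let it rise against the lips and released it.

**Catch:** a gentle pull of about 7 N before release was held by the lips, so the head has caught.

**Height:** the top of the foot is at 97–99 mm in the wrist view, against 98 expected. The scene camera read about 2–3 mm higher and the side camera slightly lower, which matches their offsets on the rail lips.

**Squareness:** the foot is square to the rail within about 0.1° in the wrist view. The side camera read about 1° off and the scene camera about 2° off, on fewer points.

**Forces:** every force I read stayed under 10 N, but I read the wrist force only at the end of each move.

**Bystanders:** the calculator, coin dish, pen cup and look-alikes looked unmoved in the last pictures; I did not re-measure their positions. The gripper is well clear of the foot.

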